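Rock the gate open, fill the tray and push it home

ROBOT

A 6-joint arm with a two-finger parallel gripper is mounted at the origin on the work surface. World frame = base frame: x ahead of the robot, y to its left, z up, the work surface at z = 0. Lengths are in m, angles in degrees, forces in N, time in s.
With the tool pointing down it reaches from about 0.4 to 0.825 m from the base axis. Payload 7 kg.
Tool frame: the origin (TCP) lies midway between the tips of the shut fingers; the grasp point (between the pads) lies r.pinch_z behind it (r.pinch_z is the distance from the TCP to the grasp point, in m); z points along the fingers, y is the line along which they close (so a half turn about z gives the same grasp; the last joint's range is limited). The gripper opens to 88 mm and grips with 3 to 60 N. Pads are 19 mm wide; open, the fingers measure 130 mm over their backs; the gripper's body (78 mm by 193 mm) begins 47 mm behind the grasp point.
Start: joints at [-52.535, 20.546, 0.682, 0, -70.136, -16.507], TCP at [0.241, -0.63, 0.227] pointing down, gripper open.
Joint ranges: [-176.03, 176.03], [-82.01, 121.73], [-58.28, 71.71], [-173.87, 95.51], [-174.79, -0.11], [-173.66, 173.66]. Speed limits (degrees/s): [136.94, 136.94, 172.46, 180, 180, 180].

INTERFACE

Orientations are given as [roll, pitch, yaw] about the fixed x, y, z axes, in that order (R = Rz(yaw) Ry(pitch) Rx(roll)).
In Python, from plant import r, optics, job gives the robot as it stands.
- The arm moves only by the shell command python3 -m crank 'ROWS' [FORCE]. ROWS is JSON, a list of rows, each an object with "xyz": the shift along the tool's x, y, z in units of 30 mm (1.0 is 30 mm), a list of three; "delta_rot": the turn, a rotation vector about the tool's x, y, z in degrees, a list of three; "claw": the closure, from 0 (fully open) to 1 (shut). A call has 1 to 20 rows; each row is the pose to reach, as a shift and turn from the pose commanded when the call began, along the tool's axes at that moment; what a row does not reach only later rows make up. A row lasts 1/8 s, in which the tool goes at most 62.5 mm and 10.7 degrees, less where a joint would pass 70% of its speed; a pose out of reach is approached as far as the arm can. A call with a gripper value outside its range is refused whole. The fingers move at their own pace and stop on an object; FORCE is the grip in N (left out, the last holds). Time passes only in rows, so rows that repeat a pose let the fingers close. It gives the time, the measured TCP pose, the force, the opening and the grip force at its end, in the units of the state.
- r.get_state(): the state, without advancing time (a new reading comes with each control period).
- optics.capture(name): name is "scene" or "side" or "wrist"; returns a dict with "img" (480x640x3 uint8, blue, green, red), "fovy" (degrees; the focal length in pixels is half the picture's height over the tangent of half this angle, whatever the lens; pixels are square), "cx", "cy" (the principal point, pixels), "eye" and "rotation" of the camera in the world; the wrist camera has in their place "hand_eye" (4x4, takes a point from camera to tool coordinates, whose origin is the TCP and whose axes are the flange's). Camera axes: x right, y up, looking along -z (the intrinsics and any distortion apply to the point x, -y, -z); pixel columns grow to the right and rows downward; lengths in m; the calibration is good to about 2 mm. A picture is of the moment at which its call begins: read the wrist's pose just before it. There is no depth.
- job.close_job(): hands the job in; it is judged then, once.
The state is a dict: "time_s": time; "joints": joint angles; "qd": joint speeds; "joint_torque": joint torques, N m; "tcp_pos": TCP position; "eef_rot": TCP orientation; "contact_force": force on the tool from outside, world axes, zero at the start; "moment": the same for the moment, N m; "gripper_width": finger opening in m; "gripper_force": force on a finger pad.
Only numpy, scipy, OpenCV 4.12 (cv2) and the standard library are available. Lean on these libraries where they do the work, as an engineer would, in place of code of your own. Each camera call takes 0.05 s, during which the arm holds its last target. There are 200 camera calls.

TASK

Two film canisters lie in the sloping chute on top of the drawer unit, held back by a gate: with the fingertips, press down the paddle end of the rocking lever and keep it down until both have rolled into the pulled-out tray, then let the lever come back up. After that push the tray fully home. Pick nothing up, do not touch the canisters yourself, and leave the reel, the bowl, the winder crank and the standing canister where they are.

Things in the scene. Friction and masses are not known exactly. Their poses are not given: they have to be found in the camera images.
- unit: small drawer unit, light grey, 200 x 200 mm, 130 mm high, fixed to the shelf. Origin: centre of its underside, on the cork; its x points from its front to its back (the front faces -x, roughly the robot), y to the left seen from the robot, z up. The lever's steel post stands on its roof at x = -85, y = -85 mm, top 200 mm above the cork.
- chute_lip (a point): middle of the lower end of the open aluminium chute on the unit's roof, at x = -108, y = 0, z = 138 mm in the unit's frame, over the pulled-out tray. The chute is 58 mm wide inside, slopes 15 degrees down towards the unit's front and rises to at most 215 mm above the cork at its back.
- rocker (a joint): rocking lever across the unit's front, on a pin along the unit's x at x = -85, y = -85, z = 190 mm in its frame. 0 rad: level, gate down, held by a spring; grows as the paddle end (-y end) goes down, stop at 0.45. Beyond 0.38 the gate at the other end is clear of the canisters. The paddle takes about 4 N to start, 8 N at the stop, and comes back up by itself.
- paddle_top (a point): centre of the upper face of the lever's black paddle, 40 mm (unit x) by 36 mm (unit y), 8 mm thick; at rest at x = -105, y = -195, z = 196 mm in the unit's frame, beyond the unit's right side seen from the robot, free air below. It is 110 mm from the hinge pin and goes down about 48 mm to the stop.
- gate_edge (a point): middle of the lower edge of the steel gate blade, 36 mm wide, that hangs from the other end of the lever into the chute; at rest it is at x = -85, y = 0, z = 153 mm in the unit's frame, and it rises about 33 mm or more.
- tray (a joint): the pull-out tray of white acrylic in the top section of the unit; 0 m: fully home (front panel against the unit's front), grows as it comes out along the unit's -x; it starts 95 to 125 mm out, stop at 130 mm. It slides with about 1.5 N of friction and stays where it is left.
- tray_handle (a point): middle of the tray's steel bar handle, 10 mm thick, 100 mm long along the unit's y, its axis 35 mm in front of the tray's front panel and 95 mm above the cork; free air before and below it. The panel is 200 mm wide and spans 65 to 125 mm above the cork. With the tray home this point is at x = -141, y = 0 in the unit's frame.
- tray_floor (a point): centre of the tray's inner floor (180 mm long in x, 168 mm wide, walls 50 mm high); moves with the tray, axes as the unit's; 68 mm above the cork.
- canister_a: smoke-grey plastic film canister, a cylinder 31 mm diameter, 50 mm long, about 30 g, lying across the chute against the gate, its axis along its own y. Origin: its centre.
- canister_b: identical canister lying right behind canister_a in the chute. Origin: its centre.
- canister_c: a third identical canister, standing upright on the unit's roof to the left of the chute. Not part of the job. Origin: centre of its underside.
- reel: stainless steel developing reel, 90 mm diameter, 45 mm high, lying flat on the cork. To be left alone. Origin: centre of its underside.
- bowl: teal ceramic bowl, 120 mm across, 50 mm high, on the cork. To be left alone. Origin: centre of its underside.
- crank: chunky plastic film winder crank, about 95 x 40 mm, 44 mm high, lying on the cork. To be left alone. Origin: underside of its hub; the arm runs 65 mm along its x.
Mind the look-alikes: they are no part of the job. What is shaped like the canister_b but turquoise is not meant. What is shaped like the canister_a but yellow is not meant.

How it is judged:
By the outcome, as a careful person would: the job done as asked, in the order asked, and still so for the second after the job is handed in, with the robot touching nothing.
It also fails if it takes over 40 s, if anything falls off the work surface, if the arm or the gripper's body presses on something with over 40 N, if the wrist force passes 120 N, or if a joint passes its speed limit or range.

## Working session

There is one attempt and no reset: what is moved stays moved. The work goes in short steps, Python scripts to look and compute and a shell command to move; the robot and the scene stay as the last step left them, time stands still between calls to the robot, and variables do not carry over. Pictures are saved under pics/ and viewed, at most 10 in all, crops included, and the job is handed in when it is done.

```bash
mkdir -p pics; ls
python3 - <<'E'
from plant import r,optics,job
import cv2,json
for n in ("scene","side"):
    c=optics.capture(n); cv2.imwrite(f"pics/{n}0.png",c["img"])
    print(n,{k:(v.tolist() if hasattr(v,'tolist') else v) for k,v in c.items() if k!="img"})
print(r.get_state(), r.pinch_z)
E
```

```text
pics
scene {'fovy': 56.50196117114693, 'cx': 319.50134609471456, 'cy': 234.598020551995, 'eye': [0.9357581829637354, 0.6653569248729444, 0.8215772914261726], 'rotation': [42.13281940895363, 0.470006741661251, 147.52609056386038]}
side {'fovy': 52.56374709022476, 'cx': 322.90938684724205, 'cy': 239.78154104760782, 'eye': [0.3174005121116238, 0.6189498683617669, 0.6766038253247517], 'rotation': [46.07280924858513, -1.1647597865536077, -149.93292065552646]}
{'time_s': 0.1, 'joints': array([-5.25334560e+01,  2.05880256e+01,  6.37428437e-01, -1.65928609e-02,
       -7.01354515e+01, -1.65052552e+01]), 'qd': array([-0.02120452, -0.09036764,  0.19965893,  0.11173282, -0.07973881,
       -0.02517317]), 'joint_torque': array([-3.33753916e-03, -5.84161198e+01,  2.93749988e+01,  7.01554656e+00,
        1.01499268e-02, -8.34064986e-05]), 'tcp_pos': array([ 0.24126007, -0.62993334,  0.22570002]), 'eef_rot': array([ 1.79913065e+02, -9.49253797e-03, -1.59044354e+02]), 'contact_force': array([-0.04877737, -0.37440145, -0.16125991]), 'moment': array([-0.01065206, -0.01936163,  0.03027051]), 'gripper_force': 0.0, 'gripper_width': 0.0876987562613486} 0.0188
```

View pics/scene0.png

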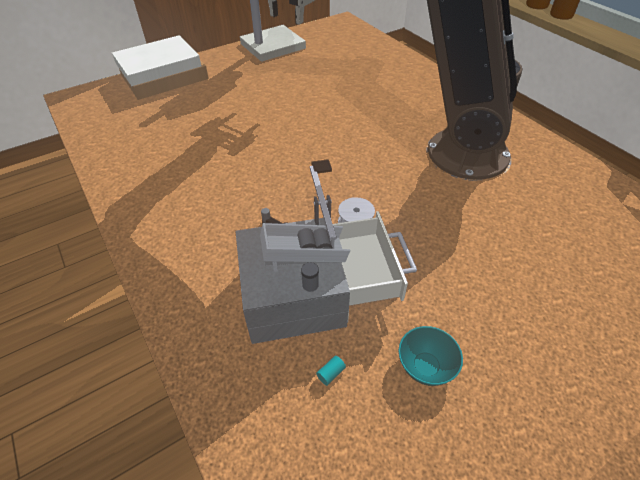

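View pics/side0.png

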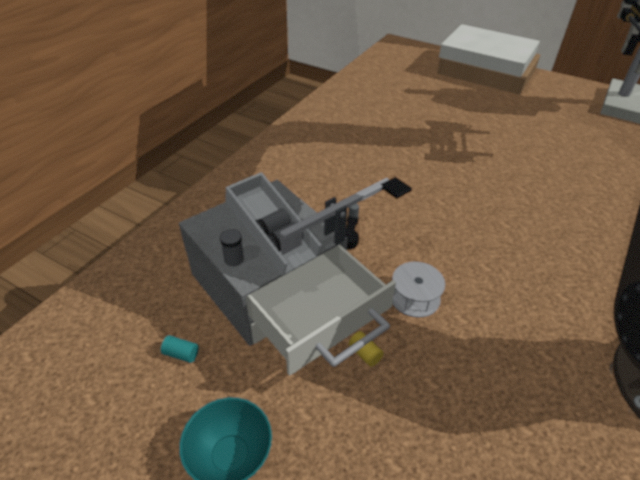

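Scene view: unit at (295,270), paddle (321,166), tray handle (391,235)–(412,270), reel (356,210), bowl (430,355), turquoise look‑alike (331,370). Side view: paddle (397,188), handle (330,358)–(386,327), yellow look‑alike (367,348), standing canister (232,247), grey canisters in the chute at (275,232) (scene: (308,238),(322,238)). The two dark grey ones in the chute are the ones meant.

```bash
cat > h.py <<'E'
import numpy as np
from scipy.spatial.transform import Rotation as R
def ray(c,u,v):
    f=240/np.tan(np.radians(c["fovy"]/2))
    d=np.array([(u-c["cx"])/f,-(v-c["cy"])/f,-1])
    return np.array(c["eye"]),R.from_euler('xyz',c["rotation"],degrees=True).as_matrix()@d
def plane(c,u,v,z):
    e,d=ray(c,u,v); return e+d*(z-e[2])/d[2]
def tri(c1,p1,c2,p2):
    e,d=ray(c1,*p1);g,h=ray(c2,*p2)
    s=np.linalg.lstsq(np.c_[d,-h],g-e,rcond=None)[0]
    a,b=e+s[0]*d,g+s[1]*h
    return (a+b)/2,np.linalg.norm(a-b)
def proj(c,p):
    f=240/np.tan(np.radians(c["fovy"]/2))
    q=R.from_euler('xyz',c["rotation"],degrees=True).as_matrix().T@(np.array(p)-c["eye"])
    return c["cx"]-f*q[0]/q[2], c["cy"]+f*q[1]/q[2]
E
python3 - <<'E'
from plant import optics
from h import *
import cv2
np.set_printoptions(precision=4,suppress=True)
a,b=optics.capture("scene"),optics.capture("side")
print([k for k in a])
def pad(c,x0,y0,x1,y1):
    m=(c["img"][y0:y1,x0:x1].max(2)<45).astype(np.uint8)
    n,l,s,ce=cv2.connectedComponentsWithStats(m); i=1+s[1:,4].argmax(); print(s[i]+[x0,y0,0,0,0]); return ce[i]+[x0,y0]
pa,pb=pad(a,300,150,342,176),pad(b,375,172,420,202)
print(pa,pb,tri(a,pa,b,pb),plane(a,*pa,.196),plane(b,*pb,.196))
print("roofBL,FL",plane(a,244,306,.13),plane(a,347,291,.13))
print("handle",[plane(a,*p,.095) for p in((392,236),(412,269))],[plane(b,*p,.095) for p in((331,358),(386,328))])
A=cv2.resize(a["img"][150:350,225:425],(400,400),interpolation=cv2.INTER_CUBIC)
B=cv2.resize(b["img"][165:375,175:420],(400,343),interpolation=cv2.INTER_CUBIC)
o=np.zeros((400,800,3),np.uint8);o[:,:400]=A;o[:343,400:]=B;cv2.imwrite("pics/crop.png",o)
E
```

```text
['img', 'fovy', 'cx', 'cy', 'eye', 'rotation']Traceback (most recent call last):
  File "<stdin>", line 10, in <module>
  File "<stdin>", line 9, in pad
ValueError: attempt to get argmax of an empty sequence
```

```bash
cat > m.py <<'E'
from plant import optics
from h import *
import cv2
np.set_printoptions(precision=4,suppress=True)
a,b=optics.capture("scene"),optics.capture("side")
def pad(c,x0,y0,x1,y1):
    g=c["img"][y0:y1,x0:x1].max(2); m=(g<g.min()+35).astype(np.uint8)
    n,l,s,ce=cv2.connectedComponentsWithStats(m); i=1+s[1:,4].argmax(); print(g.min(),s[i]+[x0,y0,0,0,0]); return ce[i]+[x0,y0]
pa,pb=pad(a,300,150,342,176),pad(b,375,172,420,202)
print(pa,pb,tri(a,pa,b,pb),plane(a,*pa,.196),plane(b,*pb,.196))
print("roofBL,FL",plane(a,244,306,.13),plane(a,347,291,.13))
print("handle",[plane(a,*p,.095) for p in((392,236),(412,269))],[plane(b,*p,.095) for p in((331,358),(386,328))])
A=cv2.resize(a["img"][150:350,225:425],(400,400),interpolation=cv2.INTER_CUBIC)
B=cv2.resize(b["img"][165:375,175:420],(400,343),interpolation=cv2.INTER_CUBIC)
o=np.zeros((400,800,3),np.uint8);o[:,:400]=A;o[:343,400:]=B;cv2.imwrite("pics/crop.png",o)
E
python3 m.py
```

```text
57 [312 160  20  13 194]
11 [383 178  28  20 312]
[321.6392 166.1237] [395.6923 187.4006] (array([0.5209, 0.0124, 0.1926]), np.float64(0.001274377023991704)) [0.5236 0.0169 0.196 ] [0.5196 0.0157 0.196 ]
roofBL,FL [0.8149 0.208  0.13  ] [0.6379 0.2826 0.13  ]
handle [array([0.4572, 0.1971, 0.095 ]), array([0.4799, 0.2905, 0.095 ])] [array([0.4826, 0.2878, 0.095 ]), array([0.4384, 0.2029, 0.095 ])]
```

View pics/crop.png

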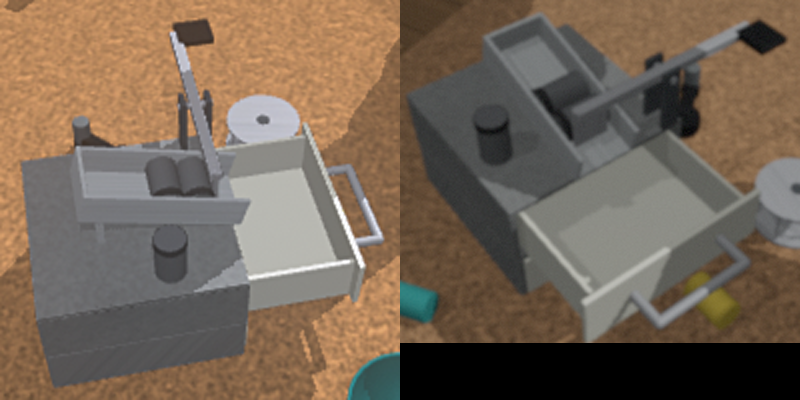

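```bash
cat > fit.py <<'E'
from plant import optics
from h import *
from scipy.optimize import least_squares
np.set_printoptions(precision=4,suppress=True)
a,b=optics.capture("scene"),optics.capture("side")
P=[(a,349,292.5,-100,100,130,0),(a,243.5,309,100,100,130,0),(a,236,231.5,100,-100,130,0),(b,180,224.4,100,100,130,0),
(a,321.6,166.1,-105,-195,196,0),(b,395.7,187.4,-105,-195,196,0),
(a,399,234,-141,-50,95,1),(a,415,270,-141,50,95,1),(b,334.2,362.2,-141,50,95,1),(b,386.3,324.2,-141,-50,95,1),
(a,404,298.5,-106,100,125,1),(a,378.5,213.5,-106,-100,125,1),(b,289.5,350,-106,100,125,1),(b,393.6,284.4,-106,-100,125,1)]
def W(q,X,Y,Z,t):
    c,s=np.cos(q[2]),np.sin(q[2]); x=X/1000-t*q[3]; y=Y/1000
    return np.array([q[0]+c*x-s*y,q[1]+s*x+c*y,Z/1000])
def res(q): return np.concatenate([np.subtract(proj(c,W(q,*p)),(u,v)) for c,u,v,*p in P])
s=least_squares(res,[.69,.15,-.35,.11],loss='soft_l1'); q=s.x
print(q,np.degrees(q[2])); print(res(q).reshape(-1,2).round(1).tolist())
print("paddle",W(q,-105,-195,196,0),"handle",W(q,-141,0,95,1),"lip",W(q,-108,0,138,0),"home handle",W(q,-141,0,95,0))
print("reel",plane(a,356,209,.045),"crank?")
E
python3 fit.py
```

```text
[ 0.6892  0.1569 -0.3715  0.106 ] -21.288027394617796
[[1.6, -1.5], [0.0, 0.2], [-0.2, -1.5], [-2.3, -1.0], [0.3, -1.3], [0.1, -1.0], [-0.3, -0.2], [-1.1, -0.7], [-1.7, 0.5], [-1.0, 1.7], [3.4, -15.6], [-0.4, -2.9], [-2.4, 2.3], [1.7, -2.2]]
paddle [0.5205 0.0133 0.196 ] handle [0.459  0.2466 0.095 ] lip [0.5885 0.1961 0.138 ] home handle [0.5578 0.2081 0.095 ]
reel [0.4424 0.0463 0.045 ] crank?
```

```bash
cat > go.py <<'E'
import sys
from plant import r
from h import *
q=np.array([.6892,.1569,-.3715])
def W(X,Y,Z):
    c,s=np.cos(q[2]),np.sin(q[2]); return np.array([q[0]+c*X/1000-s*Y/1000,q[1]+s*X/1000+c*Y/1000,Z/1000])
s=r.get_state(); T=R.from_euler('xyz',s["eef_rot"],degrees=True)
X,Y,Z,yaw=map(float,sys.argv[1:5])
d=T.inv().apply(W(X,Y,Z)-s["tcp_pos"])/.03
rot=(T.inv()*R.from_euler('xyz',[180,0,yaw+np.degrees(q[2])],degrees=True)).as_rotvec(degrees=True)
c,n=np.cos(q[2]),np.sin(q[2]); e=s["tcp_pos"][:2]-q[:2]
print("t",s["time_s"],"F",s["contact_force"].round(2),"tcp in unit",(np.array([c*e[0]+n*e[1],-n*e[0]+c*e[1],s["tcp_pos"][2]])*1000).round(1),"xyz",d.round(3),"rot",rot.round(2),"j",s["joints"].round(1))
E
python3 go.py -105 -193 250 -90
```

```text
t 0.4 F [-0.04  0.6   0.24] tcp in unit [-131.5 -896.   226.4] xyz [-16.408  16.754  -0.782] rot [ 1.000e-02  1.000e-02 -4.776e+01] j [-52.5  20.6   0.7  -0.  -70.1 -16.5]
```

```bash
python3 -m crank '[{"xyz":[-1.4,1.4,-0.8],"delta_rot":[0,0,-4],"claw":1},{"xyz":[-2.7,2.8,-0.8],"delta_rot":[0,0,-8],"claw":1},{"xyz":[-4.1,4.2,-0.8],"delta_rot":[0,0,-12],"claw":1},{"xyz":[-5.5,5.6,-0.8],"delta_rot":[0,0,-16],"claw":1},{"xyz":[-6.8,7.0,-0.8],"delta_rot":[0,0,-20],"claw":1},{"xyz":[-8.2,8.4,-0.8],"delta_rot":[0,0,-24],"claw":1},{"xyz":[-9.6,9.8,-0.8],"delta_rot":[0,0,-28],"claw":1},{"xyz":[-10.9,11.2,-0.8],"delta_rot":[0,0,-32],"claw":1},{"xyz":[-12.3,12.6,-0.8],"delta_rot":[0,0,-36],"claw":1},{"xyz":[-13.7,14.0,-0.8],"delta_rot":[0,0,-40],"claw":1},{"xyz":[-15.0,15.4,-0.8],"delta_rot":[0,0,-44],"claw":1},{"xyz":[-16.41,16.75,-0.8],"delta_rot":[0,0,-47.8],"claw":1},{"xyz":[-16.41,16.75,-0.8],"delta_rot":[0,0,-47.8],"claw":1},{"xyz":[-16.41,16.75,-0.8],"delta_rot":[0,0,-47.8],"claw":1},{"xyz":[-16.41,16.75,-0.8],"delta_rot":[0,0,-47.8],"claw":1}]'; python3 go.py -105 -193 202 -90
python3 - <<'E'
from plant import optics
import cv2
cv2.imwrite("pics/s1.png",cv2.resize(optics.capture("scene")["img"][100:300,200:440],(720,600)))
E
```

```text
time_s: 2.28
tcp_pos: [0.521, 0.0141, 0.2507]
eef_rot: [-180.0, 0.0, -111.3]
contact_force: [-0.3, 0.4, 0.8]
gripper_width: 0.0007
gripper_force: 0.0
t 2.275 F [-0.27  0.35  0.82] tcp in unit [-104.9 -194.1  250.7] xyz [-0.037  0.004  1.624] rot [-0.01  0.01 -0.03] j [ 23.1   5.1 -16.4   0.  -68.6 -44.5]
```

View pics/s1.png

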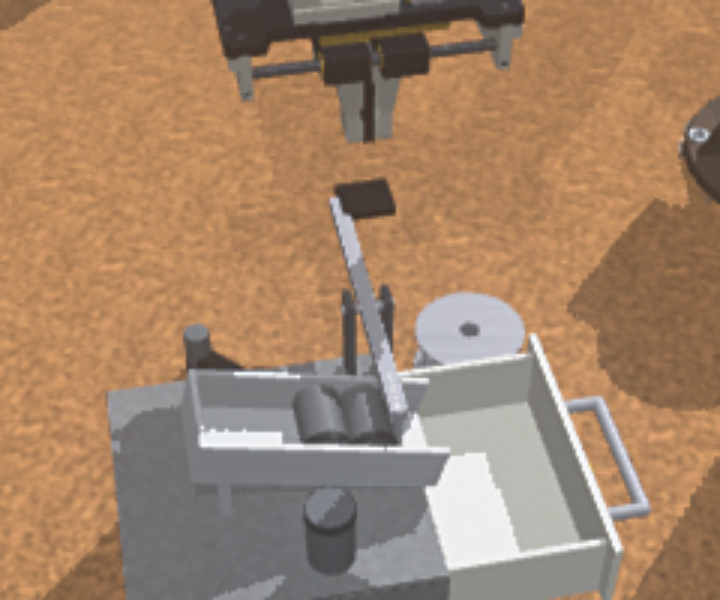

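Fingertips (370,140 in the crop) hang right above the paddle (365,200); both canisters are behind the gate. Now press.

```bash
python3 -m crank '[{"xyz":[0,0,0.8],"delta_rot":[0,0,0],"claw":1},{"xyz":[0,0,1.5],"delta_rot":[0,0,0],"claw":1},{"xyz":[0,0,1.8],"delta_rot":[0,0,0],"claw":1},{"xyz":[-0.03,0,2.1],"delta_rot":[0,0,0],"claw":1},{"xyz":[-0.06,0,2.4],"delta_rot":[0,0,0],"claw":1},{"xyz":[-0.1,0,2.7],"delta_rot":[0,0,0],"claw":1},{"xyz":[-0.14,0,3.0],"delta_rot":[0,0,0],"claw":1},{"xyz":[-0.17,0,3.2],"delta_rot":[0,0,0],"claw":1},{"xyz":[-0.17,0,3.2],"delta_rot":[0,0,0],"claw":1},{"xyz":[-0.17,0,3.2],"delta_rot":[0,0,0],"claw":1},{"xyz":[-0.17,0,3.2],"delta_rot":[0,0,0],"claw":1},{"xyz":[-0.17,0,3.2],"delta_rot":[0,0,0],"claw":1}]'; python3 go.py -105 -188 152 -90
python3 - <<'E'
from plant import optics
import cv2,numpy as np
a=cv2.resize(optics.capture("scene")["img"][130:330,220:420],(400,400))
b=cv2.resize(optics.capture("side")["img"][160:360,170:420],(400,320))
o=np.zeros((400,800,3),np.uint8);o[:,:400]=a;o[:320,400:]=b
cv2.imwrite("pics/s2.png",o)
E
```

```text
time_s: 3.82
tcp_pos: [0.5242, 0.0199, 0.1563]
eef_rot: [-179.9, 0.1, -111.2]
contact_force: [-3.5, 0.4, 8.5]
gripper_width: 0.0005
gripper_force: 3.8
t 3.825 F [-3.53  0.35  8.5 ] tcp in unit [-104.  -187.6  156.3] xyz [0.014 0.033 0.142] rot [-0.13  0.09  0.05] j [ 23.6   9.7 -24.    0.  -56.1 -44.9]
```

View pics/s2.png

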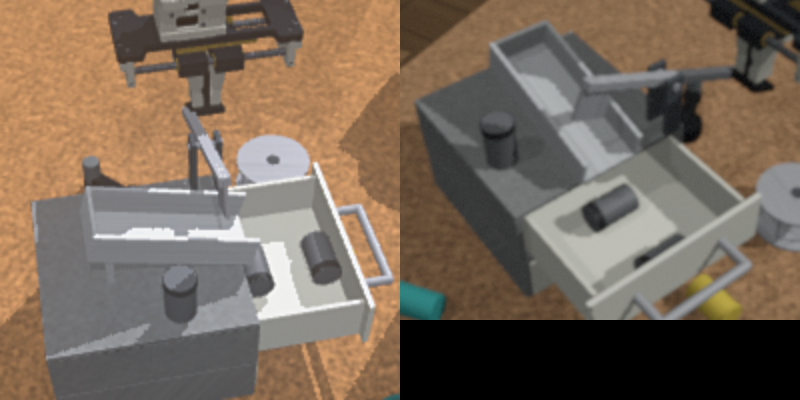

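Both canisters lie in the tray (scene crop (258,272) and (320,257)); the chute is empty. Release the lever gently.

```bash
python3 -m crank '[{"xyz":[0.03,0,-0.3],"delta_rot":[0,0,0],"claw":1},{"xyz":[0.06,0,-0.6],"delta_rot":[0,0,0],"claw":1},{"xyz":[0.1,0,-0.9],"delta_rot":[0,0,0],"claw":1},{"xyz":[0.14,0,-1.2],"delta_rot":[0,0,0],"claw":1},{"xyz":[0.17,0,-1.5],"delta_rot":[0,0,0],"claw":1},{"xyz":[0.17,0,-2.2],"delta_rot":[0,0,0],"claw":1},{"xyz":[0.17,0,-3.2],"delta_rot":[0,0,0],"claw":1},{"xyz":[0.17,0,-3.8],"delta_rot":[0,0,0],"claw":1},{"xyz":[0.17,0,-3.8],"delta_rot":[0,0,0],"claw":1},{"xyz":[0.17,0,-3.8],"delta_rot":[0,0,0],"claw":1}]'; python3 go.py -290 0 265 180
```

```text
time_s: 5.18
tcp_pos: [0.521, 0.0151, 0.2678]
eef_rot: [179.9, -0.0, -111.3]
contact_force: [-0.0, -0.0, -0.4]
gripper_width: 0.0006
gripper_force: 0.0
t 5.175 F [-0.01 -0.04 -0.37] tcp in unit [-105.2 -193.2  267.8] xyz [-6.444  6.156  0.098] rot [ 3.000e-02 -5.000e-02  9.003e+01] j [ 23.2   4.5 -14.7  -0.  -70.8 -44.5]
```

```bash
python3 -m crank '[{"xyz":[-0.7,0.7,0],"delta_rot":[0,0,10],"claw":1},{"xyz":[-1.4,1.4,0],"delta_rot":[0,0,20],"claw":1},{"xyz":[-2.1,2.1,0],"delta_rot":[0,0,30],"claw":1},{"xyz":[-2.9,2.8,0],"delta_rot":[0,0,40],"claw":1},{"xyz":[-3.6,3.5,0],"delta_rot":[0,0,50],"claw":1},{"xyz":[-4.3,4.2,0],"delta_rot":[0,0,60],"claw":1},{"xyz":[-5.0,4.9,0],"delta_rot":[0,0,70],"claw":1},{"xyz":[-5.7,5.5,0],"delta_rot":[0,0,80],"claw":1},{"xyz":[-6.44,6.16,0],"delta_rot":[0,0,90],"claw":1},{"xyz":[-6.44,6.16,0],"delta_rot":[0,0,90],"claw":1},{"xyz":[-6.44,6.16,1.5],"delta_rot":[0,0,90],"claw":1},{"xyz":[-6.44,6.16,3.0],"delta_rot":[0,0,90],"claw":1},{"xyz":[-6.44,6.16,4.5],"delta_rot":[0,0,90],"claw":1},{"xyz":[-6.44,6.16,6.2],"delta_rot":[0,0,90],"claw":1},{"xyz":[-6.44,6.16,6.2],"delta_rot":[0,0,90],"claw":1},{"xyz":[-6.44,6.16,6.2],"delta_rot":[0,0,90],"claw":1}]'; python3 go.py -156 0 80 180
python3 - <<'E'
from plant import optics
import cv2,numpy as np
a=cv2.resize(optics.capture("scene")["img"][130:330,220:440],(440,400))
b=cv2.resize(optics.capture("side")["img"][160:400,170:440],(360,320))
o=np.zeros((400,800,3),np.uint8);o[:,:440]=a;o[:320,440:]=b
cv2.imwrite("pics/s3.png",o)
E
```

```text
time_s: 7.18
tcp_pos: [0.4199, 0.2623, 0.0838]
eef_rot: [180.0, 0.0, 158.8]
contact_force: [0.3, 0.7, 1.5]
gripper_width: 0.0003
gripper_force: 0.0
t 7.175 F [0.3  0.67 1.46] tcp in unit [-289.2    0.5   83.8] xyz [-4.438 -0.024  0.13 ] rot [0.02 0.04 0.11] j [  54.8   12.1  -32.5    0.   -45.4 -166. ]
```

View pics/s3.png

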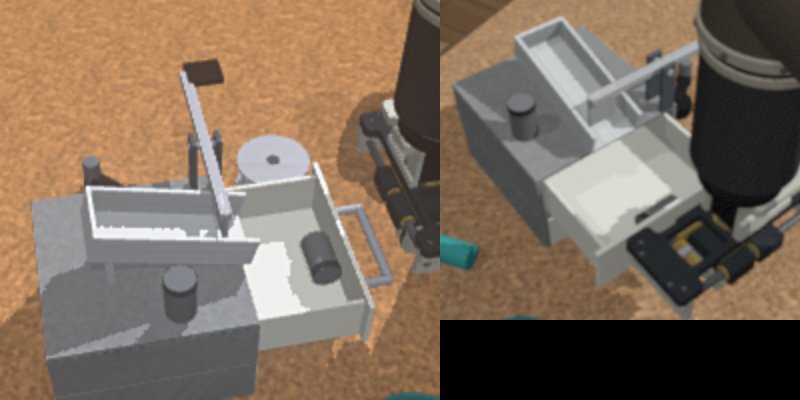

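Lever is level again; fingers stand in front of the handle. The second canister has rolled to the tray's rear, under the roof. Push.

```bash
python3 -m crank '[{"xyz":[0,0,0.25],"delta_rot":[0,0,0],"claw":1},{"xyz":[-0.3,0,0.25],"delta_rot":[0,0,0],"claw":1},{"xyz":[-0.6,0,0.25],"delta_rot":[0,0,0],"claw":1},{"xyz":[-0.85,0,0.25],"delta_rot":[0,0,0],"claw":1},{"xyz":[-1.1,0,0.25],"delta_rot":[0,0,0],"claw":1},{"xyz":[-1.35,0,0.25],"delta_rot":[0,0,0],"claw":1},{"xyz":[-1.6,0,0.25],"delta_rot":[0,0,0],"claw":1},{"xyz":[-1.85,0,0.25],"delta_rot":[0,0,0],"claw":1},{"xyz":[-2.1,0,0.25],"delta_rot":[0,0,0],"claw":1},{"xyz":[-2.35,0,0.25],"delta_rot":[0,0,0],"claw":1},{"xyz":[-2.6,0,0.25],"delta_rot":[0,0,0],"claw":1},{"xyz":[-2.85,0,0.25],"delta_rot":[0,0,0],"claw":1},{"xyz":[-3.1,0,0.25],"delta_rot":[0,0,0],"claw":1},{"xyz":[-3.35,0,0.25],"delta_rot":[0,0,0],"claw":1},{"xyz":[-3.6,0,0.25],"delta_rot":[0,0,0],"claw":1},{"xyz":[-3.8,0,0.25],"delta_rot":[0,0,0],"claw":1},{"xyz":[-4.0,0,0.25],"delta_rot":[0,0,0],"claw":1},{"xyz":[-4.15,0,0.25],"delta_rot":[0,0,0],"claw":1},{"xyz":[-4.15,0,0.25],"delta_rot":[0,0,0],"claw":1}]'; python3 go.py -156 0 78 180
```

```text
time_s: 9.65
tcp_pos: [0.5357, 0.2169, 0.075]
eef_rot: [180.0, 0.0, 158.7]
contact_force: [-0.1, -0.8, 0.6]
gripper_width: 0.001
gripper_force: 0.0
t 9.65 F [-0.06 -0.82  0.59] tcp in unit [-164.8    0.2   75. ] xyz [-0.293 -0.006 -0.098] rot [0.02 0.02 0.03] j [  41.4   19.7  -22.7    0.   -47.6 -152.7]
```

```bash
python3 -m crank '[{"xyz":[-0.1,0,0],"delta_rot":[0,0,0],"claw":1},{"xyz":[-0.2,0,0],"delta_rot":[0,0,0],"claw":1},{"xyz":[-0.3,0,0],"delta_rot":[0,0,0],"claw":1},{"xyz":[-0.3,0,0],"delta_rot":[0,0,0],"claw":1}]'; python3 go.py -156 0 78 180
python3 - <<'E'
from plant import optics
import cv2,numpy as np
a=cv2.resize(optics.capture("scene")["img"][130:330,220:440],(440,400))
b=cv2.resize(optics.capture("side")["img"][160:400,170:440],(360,320))
o=np.zeros((400,800,3),np.uint8);o[:,:440]=a;o[:320,440:]=b
cv2.imwrite("pics/s4.png",o)
E
```

```text
time_s: 10.15
tcp_pos: [0.544, 0.2136, 0.0751]
eef_rot: [180.0, 0.0, 158.8]
contact_force: [-0.4, -0.2, 0.1]
gripper_width: 0.0005
gripper_force: 0.0
t 10.15 F [-0.42 -0.23  0.14] tcp in unit [-1.559e+02  1.000e-01  7.510e+01] xyz [ 0.003 -0.004 -0.097] rot [0.01 0.02 0.04] j [  40.6   20.2  -21.9    0.   -48.  -151.9]
```

View pics/s4.png

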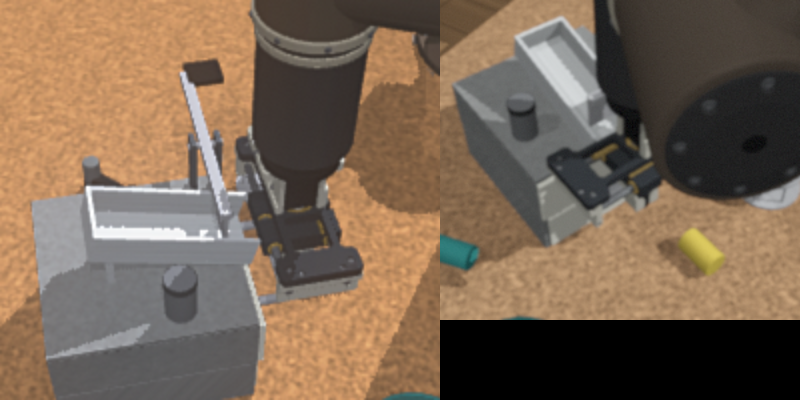

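```bash
python3 -m crank '[{"xyz":[-0.05,0,0],"delta_rot":[0,0,0],"claw":1},{"xyz":[-0.1,0,0],"delta_rot":[0,0,0],"claw":1},{"xyz":[-0.1,0,0],"delta_rot":[0,0,0],"claw":1}]'; python3 go.py -156 0 78 180
```

```text
time_s: 10.62
tcp_pos: [0.5445, 0.2132, 0.0751]
eef_rot: [-180.0, -0.1, 158.7]
contact_force: [-11.6, 5.6, 6.3]
gripper_width: 0.0006
gripper_force: 6.3
t 10.625 F [-11.65   5.6    6.34] tcp in unit [-155.2   -0.    75.1] xyz [ 0.026  0.001 -0.098] rot [-0.02 -0.15  0.03] j [  40.4   20.3  -21.6   -0.2  -48.2 -151.6]
```

```bash
python3 -m crank '[{"xyz":[0.3,0,0],"delta_rot":[0,0,0],"claw":1},{"xyz":[1,0,0],"delta_rot":[0,0,0],"claw":1},{"xyz":[2,0,0],"delta_rot":[0,0,0],"claw":1},{"xyz":[3,0,0],"delta_rot":[0,0,0],"claw":1},{"xyz":[4,0,0],"delta_rot":[0,0,0],"claw":1},{"xyz":[4,0,-1.5],"delta_rot":[0,0,0],"claw":1},{"xyz":[4,0,-3],"delta_rot":[0,0,0],"claw":1},{"xyz":[4,0,-5],"delta_rot":[0,0,0],"claw":1},{"xyz":[4,0,-5],"delta_rot":[0,0,0],"claw":1},{"xyz":[4,0,-5],"delta_rot":[0,0,0],"claw":1}]'
python3 - <<'E'
from plant import optics
from h import *
import cv2
A=optics.capture("scene")
q=np.array([.6892,.1569,-.3715]);c,s=np.cos(q[2]),np.sin(q[2])
for y in(-.05,.05): print(proj(A,[q[0]-.141*c-s*y,q[1]-.141*s+c*y,.095]))
a=cv2.resize(A["img"][130:330,220:440],(440,400))
b=cv2.resize(optics.capture("side")["img"][160:400,170:440],(360,320))
o=np.zeros((400,800,3),np.uint8);o[:,:440]=a;o[:320,440:]=b
cv2.imwrite("pics/s5.png",o)
E
```

```text
time_s: 11.88
tcp_pos: [0.4336, 0.256, 0.2249]
eef_rot: [180.0, -0.0, 158.8]
contact_force: [0.1, -0.6, -0.7]
gripper_width: 0.0002
gripper_force: 0.0
(np.float64(351.665825832958), np.float64(241.12231459539007))
(np.float64(363.6469201920791), np.float64(277.6377575715924))
```

View pics/s5.png

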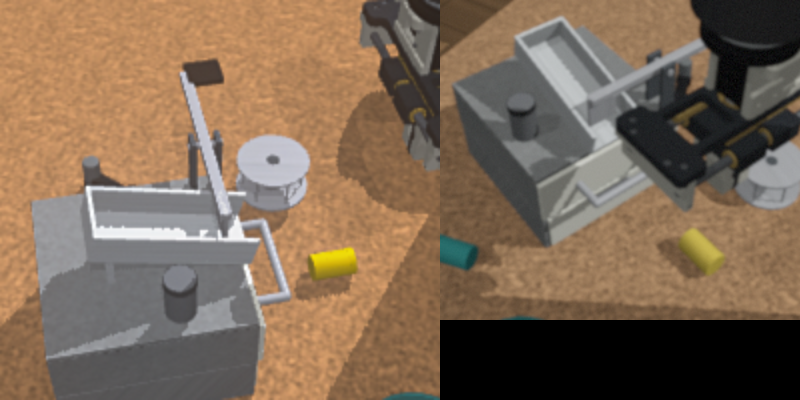

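The handle ends appear at (263,222) and (288,297) in the crop, where they should be with the tray home. The lever is level and everything else is where it was.

```bash
python3 -c "
from plant import job; print(job.close_job())"
```

```text
the job is handed in; nothing more can be done
None
```

The job is handed in: both canisters rolled into the tray, the lever came back up level, and the tray is pushed home, all in about 12 s with nothing else disturbed in the pictures.

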